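# Pile the stand feet head to tail

## Task

Put away the electrode-stand feet: take the two L-shaped feet off the sloped draining rack and pile them on the foot that already lies on the storage block, long leg squarely on long leg, bosses up, each turned half a turn from the one beneath so that the arms alternate from side to side and the pile stays level. Lower each one gently rather than dropping it, let go, leave the bottom foot where it lies and do not disturb the jars.

Things in the scene. Friction and masses are not known exactly. Their poses are not given: they have to be found in the camera images.
- foot_a_mid (a point): Bottom foot, flat on the storage block, boss up. The three feet are alike: L-shaped aluminium, 24 mm thick, 0.35 kg; long leg 160 x 36 mm, short arm at one end. Point: centre of the long leg, half-way through its thickness. x: along the leg (-80 to +80 mm), the arm's end being -x; y: across the leg (+-18 mm), the arm sticks out to +y; z: out of the boss face, up when it lies flat.
- foot_b_mid (a point): Foot on the sloped rack, left or right place, boss face out, arm end down against the lip, long leg pointing up the slope (towards the robot), its sides free for fingers. Same shape, point and axes as foot_a_mid. On each foot the arm spans x -80 to -50 mm and reaches y = +72 mm; centre of mass at x = -15, y = +11 mm.
- foot_c_mid (a point): Foot on the sloped rack beside the other, boss face out, but the other way round: arm end at the top of the slope, plain end of the leg down against the lip, sides of the leg free. Same shape, point and axes as foot_a_mid.
- foot_a_boss (a point): Centre of the top of the round boss (24 mm in diameter, 18 mm high) on the arm of foot_a; it lies at x = -65, y = +54, z = +30 mm from the leg's centre point, in its axes
- foot_b_boss (a point): Centre of the top of the round boss (24 mm in diameter, 18 mm high) on the arm of foot_b; it lies at x = -65, y = +54, z = +30 mm from the leg's centre point, in its axes
- foot_c_boss (a point): Centre of the top of the round boss (24 mm in diameter, 18 mm high) on the arm of foot_c; it lies at x = -65, y = +54, z = +30 mm from the leg's centre point, in its axes
- block_top (a point): Centre of the top of the fixed grey storage block, 170 x 50 mm (x, y) and 30 mm high; the bottom foot's long leg lies along it.
- rack_mid (a point): Point on the face of the fixed black sloped rack, 62 mm over the bench, midway between the two feet (legs about 68 mm to either side). Axes level: x horizontal, the way the slope falls (30 degrees, away from the robot), y along the lip. Board 310 mm wide, 180 mm up the slope, from 22 to 112 mm over the bench, with a 12 mm lip at the low edge.
- jar1: Glass jar with metal lid, 56 mm in diameter, 80 mm high, standing on the bench beyond the work; origin at the centre of its underside. Leave it alone.
- jar2: Second such jar. Leave it alone.
Things that resemble listed ones, but are neither listed nor needed, are in the scene too. Leave any brown or yellow look-alike of the part that bears foot_a_mid alone.

How it is judged (in metres and radians):
On the way, in this order (a step that is already met when the one before it is completed fails the run):
1. one foot from the rack lies on the bottom foot, turned half a turn from it, and is released (((horizontal distance between foot_b_mid and foot_a_mid below 0.014 m and z of foot_b_mid in the frame of foot_a_mid between 0.019 and 0.029 m and angle between the x axis of foot_b_mid and the x axis of foot_a_mid, either way round below 0.14 rad and x of foot_b_boss in the frame of foot_a_mid above 0.03 m and angle between foot_b_mid's own z axis and vertical below 0.06 rad and contact force between the fingers and foot_b below 0.3 N and linear speed of foot_b below 0.02 m/s) or (horizontal distance between foot_c_mid and foot_a_mid below 0.014 m and z of foot_c_mid in the frame of foot_a_mid between 0.019 and 0.029 m and angle between the x axis of foot_c_mid and the x axis of foot_a_mid, either way round below 0.14 rad and x of foot_c_boss in the frame of foot_a_mid above 0.03 m and angle between foot_c_mid's own z axis and vertical below 0.06 rad and contact force between the fingers and foot_c below 0.3 N and linear speed of foot_c below 0.02 m/s))), for 0.2 s.
2. the other foot lies on top of that, turned half a turn again, and is released (((angle between each of foot_a_mid, foot_b_mid, foot_c_mid's own z axis and vertical below 0.06 rad and distance of foot_a_mid from where it was at the start of the episode below 0.025 m and horizontal distance between foot_b_mid and foot_a_mid below 0.014 m and z of foot_b_mid in the frame of foot_a_mid between 0.019 and 0.029 m and angle between the x axis of foot_b_mid and the x axis of foot_a_mid, either way round below 0.14 rad and x of foot_b_boss in the frame of foot_a_mid above 0.03 m and contact force between the fingers and foot_b below 0.3 N and linear speed of each of foot_b, foot_c below 0.02 m/s and horizontal distance between foot_c_mid and foot_b_mid below 0.014 m and z of foot_c_mid in the frame of foot_b_mid between 0.019 and 0.029 m and angle between the x axis of foot_c_mid and the x axis of foot_b_mid, either way round below 0.14 rad and x of foot_c_boss in the frame of foot_b_mid above 0.03 m and contact force between the fingers and foot_c below 0.3 N) or (angle between each of foot_a_mid, foot_c_mid, foot_b_mid's own z axis and vertical below 0.06 rad and distance of foot_a_mid from where it was at the start of the episode below 0.025 m and horizontal distance between foot_c_mid and foot_a_mid below 0.014 m and z of foot_c_mid in the frame of foot_a_mid between 0.019 and 0.029 m and angle between the x axis of foot_c_mid and the x axis of foot_a_mid, either way round below 0.14 rad and x of foot_c_boss in the frame of foot_a_mid above 0.03 m and contact force between the fingers and foot_c below 0.3 N and linear speed of each of foot_c, foot_b below 0.02 m/s and horizontal distance between foot_b_mid and foot_c_mid below 0.014 m and z of foot_b_mid in the frame of foot_c_mid between 0.019 and 0.029 m and angle between the x axis of foot_b_mid and the x axis of foot_c_mid, either way round below 0.14 rad and x of foot_b_boss in the frame of foot_c_mid above 0.03 m and contact force between the fingers and foot_b below 0.3 N))), for 0.2 s.
At the end, for the whole second after the job is handed in: All three feet lie at rest in one pile, bosses up, level within 0.06 rad; each leg centre within 14 mm (in plan) and leg line within 0.14 rad of the foot beneath, arm at the opposite end; bottom foot within 25 mm of its start; nothing held (((angle between each of foot_a_mid, foot_b_mid, foot_c_mid's own z axis and vertical below 0.06 rad and distance of foot_a_mid from where it was at the start of the episode below 0.025 m and horizontal distance between foot_b_mid and foot_a_mid below 0.014 m and z of foot_b_mid in the frame of foot_a_mid between 0.019 and 0.029 m and angle between the x axis of foot_b_mid and the x axis of foot_a_mid, either way round below 0.14 rad and x of foot_b_boss in the frame of foot_a_mid above 0.03 m and contact force between the fingers and foot_b below 0.3 N and linear speed of each of foot_b, foot_c below 0.02 m/s and horizontal distance between foot_c_mid and foot_b_mid below 0.014 m and z of foot_c_mid in the frame of foot_b_mid between 0.019 and 0.029 m and angle between the x axis of foot_c_mid and the x axis of foot_b_mid, either way round below 0.14 rad and x of foot_c_boss in the frame of foot_b_mid above 0.03 m and contact force between the fingers and foot_c below 0.3 N) or (angle between each of foot_a_mid, foot_c_mid, foot_b_mid's own z axis and vertical below 0.06 rad and distance of foot_a_mid from where it was at the start of the episode below 0.025 m and horizontal distance between foot_c_mid and foot_a_mid below 0.014 m and z of foot_c_mid in the frame of foot_a_mid between 0.019 and 0.029 m and angle between the x axis of foot_c_mid and the x axis of foot_a_mid, either way round below 0.14 rad and x of foot_c_boss in the frame of foot_a_mid above 0.03 m and contact force between the fingers and foot_c below 0.3 N and linear speed of each of foot_c, foot_b below 0.02 m/s and horizontal distance between foot_b_mid and foot_c_mid below 0.014 m and z of foot_b_mid in the frame of foot_c_mid between 0.019 and 0.029 m and angle between the x axis of foot_b_mid and the x axis of foot_c_mid, either way round below 0.14 rad and x of foot_b_boss in the frame of foot_c_mid above 0.03 m and contact force between the fingers and foot_b below 0.3 N))); the robot touches nothing.
It fails at once if a jar is shifted by more than 30 mm or tipped (distance of any of jar1, jar2 from where it was at the start of the episode above 0.03 m or angle between any of jar1, jar2's own z axis and vertical above 0.4 rad).
It fails at once if a foot is dropped or thrown (falls freely by more than about 25 mm, moving faster than 0.7 m/s out of the fingers) ((linear speed of foot_b above 0.7 m/s and contact force between the fingers and foot_b below 0.01 N) or (linear speed of foot_c above 0.7 m/s and contact force between the fingers and foot_c below 0.01 N)).
It also fails if it takes over 64 s, if anything falls off the work surface, if the arm or the gripper's body presses on something with over 40 N, if the wrist force passes 120 N, or if a joint passes its speed limit or range.

## Robot

A 6-joint arm with a two-finger parallel gripper is mounted at the origin on the work surface. World frame = base frame: x ahead of the robot, y to its left, z up, the work surface at z = 0. Lengths are in mm, angles in degrees, forces in N, time in s.
With the tool pointing down it reaches from about 300 to 850 mm from the base axis. Payload 4.2 kg.
Tool frame: the origin (TCP) lies midway between the tips of the shut fingers; the grasp point (between the pads) lies 19 mm behind it; y points along the fingers, z is the direction in which the jaws open and shut, and the axes are right-handed (so a half turn about y gives the same grasp; the last joint's range is limited). The gripper opens to 91 mm and grips with 3 to 60 N. Pads are 32 mm wide; open, the fingers measure 118 mm over their backs; the gripper's body (76 mm by 178 mm) begins 60 mm behind the grasp point.
Start: joints at [-70.302, 18.312, 89.639, -0, 72.044, -1.146], TCP at [204.605, -537.382, 213.976] pointing down, gripper open.
Joint ranges: [-177.97, 177.97], [-48.28, 115.42], [12.27, 149.76], [-77.06, 257.06], [2.81, 150.46], [-146.56, 146.56]. Speed limits (degrees/s): [147.25, 147.25, 180, 180, 180, 180].

## Interface

Orientations are given as [roll, pitch, yaw] about the fixed x, y, z axes, in that order (R = Rz(yaw) Ry(pitch) Rx(roll)).
In Python, from workcell import env gives the robot as it stands.
- The arm moves only by the shell command python3 -m handwheel 'ROWS' [FORCE]. ROWS is JSON, a list of rows, each a list of 3 entries, a list of its own where there are three numbers: the opening, from 0 (shut) to 1 (fully open), then the shift along the tool's x, y, z in mm, then the turn, a rotation vector about the tool's x, y, z in degrees. A call has exactly 10 rows; each row shifts and turns the commanded pose from where the row before left it, along the tool's axes as they then stand; what a row does not reach is not made up. A row lasts 1/12 s, in which the tool goes at most 41.7 mm and 7.16 degrees, less where a joint would pass 70% of its speed; a pose out of reach is approached as far as the arm can. A call is refused whole if a number of a shift passes 41.7 or a number of a turn 7.16, either way. A call with a gripper value outside its range is refused whole. The fingers move at their own pace and stop on an object; FORCE is the grip in N (left out, the last holds). Time passes only in rows, so rows that do not move let the fingers close, or fill a call up. It gives the time, the measured TCP pose, the force and the opening at its end, in the units of the state.
- env.state(): the state, without advancing time (a new reading comes with each control period).
- env.grab_frame(name): name is "scene" or "side" or "wrist"; returns the picture (400x640x3 uint8, red, green, blue); there is no depth.
- env.camera_info(name): a dict with "fx", "fy", "cx", "cy" (pixels), "camera_from_world" (4x4, takes a point from world to camera coordinates); the wrist camera has in their place "mount" (4x4, takes a point from camera to tool coordinates, whose origin is the TCP and whose axes are the tool frame's). Camera axes: x right, y down, z forward; pixel columns grow to the right and rows downward; lengths in mm; the calibration is good to about 2 mm. A picture is of the moment at which its call begins: read the wrist's pose just before it. camera_info takes no time and is no camera call.
- env.job_done(): hands the job in, once; it reports no verdict.
Trained networks look in the newest picture that a camera, given by its name, has taken for a name from the list of things; names that differ only in an ending like _2 or _b are one class to them, and where a whole thing is asked for, a point or a joint stands for the part that bears it (a point fixed in the world has none). Each returns a list of dicts, best first, with "p" (0 to 1); they miss things now and then, are a little off and sometimes report something else, mostly with a low value. They report only what shows in the picture. A call takes as long as a camera call. They do not tell look-alikes from the thing itself.
- env.masks_of(camera, label): "region" (400x640 bool, what is visible of it) and "location" ([column, row] in pixels, amid what is visible of it).
The state is a dict: "time_s": time; "qpos": joint angles; "qvel": joint speeds; "effort": joint torques, N m; "ee_pos": TCP position; "ee_rot": TCP orientation; "force": force on the tool from outside, world axes, zero at the start; "torque": the same for the moment, N m; "gripper_width": finger opening in mm.
Only numpy, scipy, OpenCV 4.12 (cv2) and the standard library are available. Lean on these libraries where they do the work, as an engineer would, in place of code of your own. Each camera call takes 0.05 s, during which the arm holds its last target.

## Working session

There is one attempt and no reset: what is moved stays moved. The work goes in short steps, Python scripts to look and compute and a shell command to move; the robot and the scene stay as the last step left them, time stands still between calls to the robot, and variables do not carry over. Pictures are saved under pics/ and viewed, and the job is handed in when it is done.

```bash
ls; mkdir -p pics; python3 - <<'E'
from workcell import env
import cv2,json
s=env.state();print(s)
for n in ["scene","side","wrist"]:
    im=env.grab_frame(n);cv2.imwrite(f"pics/{n}0.png",im[:,:,::-1])
    i=env.camera_info(n);print(n,i)
E
```

```text
pics
{'time_s': 0.0, 'qpos': array([-7.03021898e+01,  1.83509333e+01,  8.97050777e+01, -2.47080435e-04,
        7.20449381e+01, -1.14597396e+00]), 'qvel': array([-0.0261352 , -0.03288799,  0.01559796,  0.0204773 , -0.05893499,
        0.03785161]), 'effort': array([ 2.33266646e-04, -4.12467706e+01, -2.31970328e+01,  7.26854475e-02,
        4.55508241e-02, -1.28450920e-04]), 'ee_pos': array([ 204.42670973, -536.89587905,  213.13638733]), 'ee_rot': array([-9.01009336e+01,  1.78408425e-03, -1.59156141e+02]), 'force': array([ 0.21820559, -0.27515296, -0.99538776]), 'torque': array([-0.04654954, -0.06488028, -0.00102699]), 'gripper_width': 91.36030470770791}
scene {'fx': 477.0333816434742, 'fy': 477.0333816434742, 'cx': 326.3983176195483, 'cy': 199.77882675042738, 'camera_from_world': array([[-3.79465689e-01,  9.25157213e-01, -9.48272698e-03,
         2.02988098e+02],
       [ 6.92078594e-01,  2.77033384e-01, -6.66543115e-01,
        -3.01767014e+02],
       [-6.14030139e-01, -2.59493034e-01, -7.45406167e-01,
         1.80685319e+03],
       [ 0.00000000e+00,  0.00000000e+00,  0.00000000e
[... 264 characters left out ...]
09e-01,  6.05525357e-01, -7.71285981e-01,
         1.85464222e+02],
       [ 2.66825982e-01, -7.23926997e-01, -6.36186763e-01,
         9.89066585e+02],
       [ 0.00000000e+00,  0.00000000e+00,  0.00000000e+00,
         1.00000000e+00]])}
wrist {'fx': 351.35219451045145, 'fy': 351.35219451045145, 'cx': 313.5999076051707, 'cy': 198.13134575930815, 'mount': array([[-2.57138083e-04,  9.65834751e-01,  2.59158576e-01,
        -7.35098077e+01],
       [ 9.72335805e-04, -2.59158220e-01,  9.65834391e-01,
        -1.70977366e+02],
       [ 9.99999494e-01,  5.00341966e-04, -8.72476263e-04,
         3.54401547e-01],
       [ 0.00000000e+00,  0.00000000e+00,  0.00000000e+00,
         1.00000000e+00]])}
```

View pics/scene0.png

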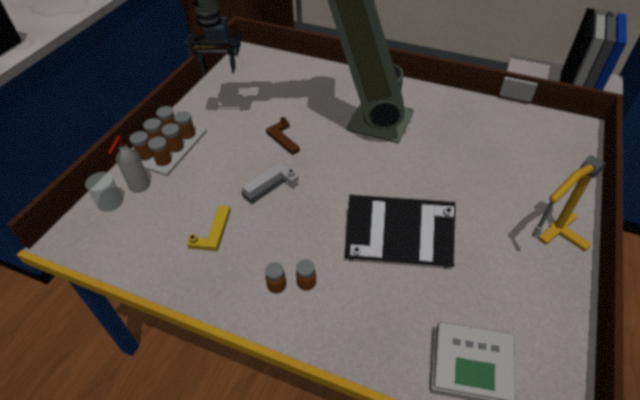

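View pics/side0.png

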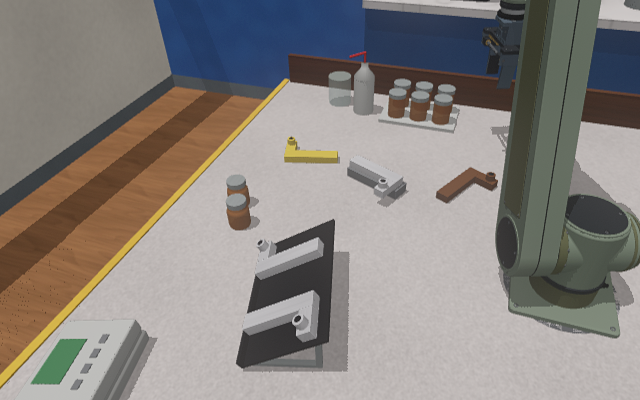

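View pics/wrist0.png

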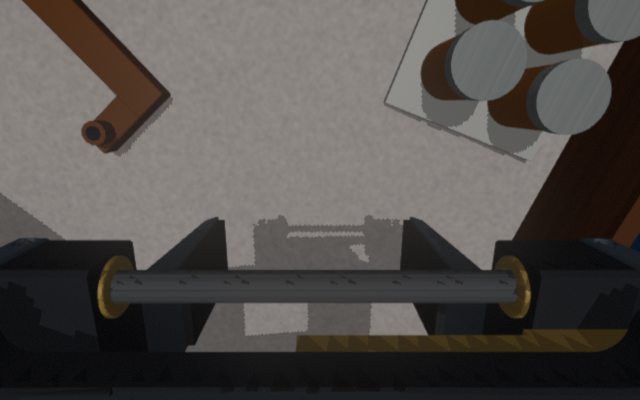

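The side view shows the rack at about (290,290) with two light feet on it, the grey bottom foot at (377,178), the yellow and brown look-alikes at (312,155) and (468,183), and the jars at (237,200). In the scene view the rack is at (400,230) and the bottom foot is at (270,182). Next I'll get masks and fit models to them.

```bash
python3 - <<'E'
from workcell import env
import cv2,numpy as np
D={}
for c in ["scene","side"]:
    im=env.grab_frame(c)[:,:,::-1].copy()
    for l in ["foot_a_mid","jar1"]:
        for k,d in enumerate(env.masks_of(c,l)):
            print(c,l,k,round(d["p"],2),np.round(d["location"]),d["region"].sum())
            D[f"{c}_{l}_{k}"]=d["region"]
            im[d["region"]]=im[d["region"]]//2+np.array([(0,0,128),(0,128,0),(128,0,0),(0,128,128),(128,0,128),(128,128,0)][k%6],np.uint8)
    cv2.imwrite(f"pics/m_{c}.png",im)
np.savez("masks.npz",**D)
print(env.state()["time_s"])
E
```

```text
scene foot_a_mid 0 0.8 [270. 180.] 755
scene foot_a_mid 1 0.8 [218. 233.] 924
scene foot_a_mid 2 0.69 [282. 134.] 583
scene foot_a_mid 3 0.64 [431. 222.] 1062
scene foot_a_mid 4 0.52 [400. 232.] 5203
scene jar1 0 0.9 [277. 274.] 588
side foot_a_mid 0 0.83 [307. 155.] 833
side foot_a_mid 1 0.81 [380. 177.] 1009
side foot_a_mid 2 0.73 [463. 184.] 905
side jar1 0 0.85 [241. 214.] 725
side jar1 1 0.68 [238. 186.] 448
0.45
```

```bash
cat > fit.py <<'E'
from workcell import env
import cv2,numpy as np
from scipy.optimize import minimize
from scipy.spatial.transform import Rotation as Ro
CI={c:env.camera_info(c) for c in ["scene","side"]}
def box(x0,x1,y0,y1,z0,z1): return np.array([[x,y,z] for x in(x0,x1) for y in(y0,y1) for z in(z0,z1)],float)
t=np.linspace(0,2*np.pi,24,endpoint=False)
PARTS=[box(-80,80,-18,18,-12,12),box(-80,-50,-18,72,-12,12),
 np.array([[-65+12*np.cos(a),54+12*np.sin(a),z] for a in t for z in(12,30)])]
def proj(P,K,T):
    q=P@T[:3,:3].T+T[:3,3]; return np.c_[K["fx"]*q[:,0]/q[:,2]+K["cx"],K["fy"]*q[:,1]/q[:,2]+K["cy"]]
def wristT(pos,rot,K):  # camera_from_world
    W=np.eye(4);W[:3,:3]=Ro.from_euler("xyz",rot,degrees=True).as_matrix();W[:3,3]=pos
    return np.linalg.inv(W@K["mount"])
S=4
def render(R,p,K,T):
    im=np.zeros((400*S,640*S),np.uint8)
    for P in PARTS:
        u=proj(P@R.T+p,K,T)
        h=cv2.convexHull((S*(u+.5)).astype(np.float32)).round().astype(np.int32)
        cv2.fillConvexPoly(im,h,255)
    return cv2.resize(im,(640,400),interpolation=cv2.INTER_AREA).astype(float)/255
def pose(v,rack,flip=False,z=None):
    # v: x,y,yaw(deg)
    if not rack: return Ro.from_euler("z",v[2],degrees=True).as_matrix(),np.array([v[0],v[1],z])
    # v[2]: direction of fall yaw; slope frame: xs downhill, n out
    R=(Ro.from_euler("z",v[2],degrees=True)*Ro.from_euler("y",30,degrees=True)*Ro.from_euler("z",0 if flip else 180,degrees=True)).as_matrix()
    return R,np.array([v[0],v[1],z])
def cost(R,p,obs):
    c=0
    for K,T,m in obs:
        r=render(R,p,K,T); c+=1-np.minimum(r,m).sum()/np.maximum(r,m).sum()
    return c/len(obs)
def fit(v0,obs,**k):
    f=lambda v:cost(*pose(v,**k),obs)
    best=None
    for dy in(-8,0,8):
        s=np.array([[0,0,0],[15,0,0],[0,15,0],[0,0,8]],float)+v0+np.array([0,0,dy])
        r=minimize(f,v0,method="Nelder-Mead",options=dict(initial_simplex=s,xatol=.05,fatol=1e-4))
        if best is None or r.fun<best.fun: best=r
    return best
def ground(u,c,z):
    K=CI[c];T=K["camera_from_world"];d=T[:3,:3].T@np.array([(u[0]-K["cx"])/K["fx"],(u[1]-K["cy"])/K["fy"],1]);o=-T[:3,:3].T@T[:3,3]
    return o+d*(z-o[2])/d[2]
E
python3 - <<'E'
from fit import *
for n,u,c,z in [("a","270 182","scene",42),("a","377 178","side",42),("rack","400 231","scene",62),("rack","290 285","side",62),
 ("fl","378 229","scene",72),("fl","290 259","side",84),("fr","428 232","scene",72),("fr","278 318","side",84),("jar","276 288","scene",0),("jar","305 284","scene",0)]:
    print(n,c,np.round(ground([float(x) for x in u.split()],c,z)))
D=np.load("masks.npz")
im=cv2.imread("pics/scene0.png");g=cv2.cvtColor(im,cv2.COLOR_BGR2GRAY)
im2=cv2.imread("pics/side0.png");g2=cv2.cvtColor(im2,cv2.COLOR_BGR2GRAY)
a=cv2.resize(im[180:280,330:470],None,fx=5,fy=5,interpolation=cv2.INTER_NEAREST);cv2.imwrite("pics/cs.png",a)
a=cv2.resize(im2[215:370,225:355],None,fx=3.5,fy=3.5,interpolation=cv2.INTER_NEAREST);cv2.imwrite("pics/cd.png",a)
E
```

```text
a scene [ 481. -218.   42.]
a side [ 460. -207.   42.]
rack scene [534. 229.  62.]
rack side [532. 226.  62.]
fl scene [558. 170.  72.]
fl side [550. 178.  84.]
fr scene [516. 305.  72.]
fr side [514. 322.  84.]
jar scene [806. -40.   0.]
jar scene [764.  29.   0.]
```

View pics/cs.png

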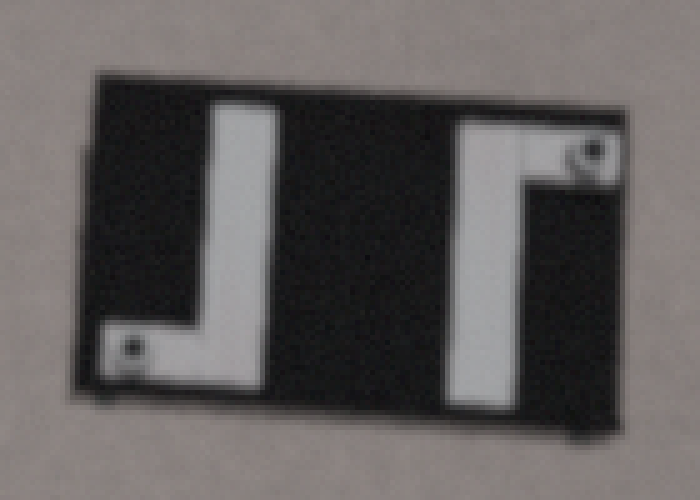

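View pics/cd.png

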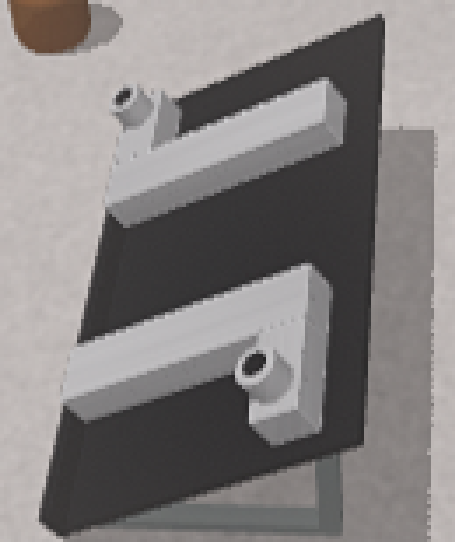

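```bash
cat > f1.py <<'E'
from fit import *
D=np.load("masks.npz")
g=cv2.imread("pics/scene0.png",0);g2=cv2.imread("pics/side0.png",0)
poly=(np.array([(380,20),(360,440),(65,530),(45,515),(78,340),(110,190),(175,95)])/3.5+[225,215])
I=np.zeros((400,640),np.uint8);cv2.fillPoly(I,[poly.round().astype(int)],1)
I=I.astype(bool)
def soft(g,dark,br): return np.clip((g.astype(float)-dark)/(br-dark),0,1)
ms=soft(g,30,150); md=(g2>80).astype(float)
print(g[225,380],g[225,400],g2[300,290],g2[325,280])
def sel(m,c0,c1,r0,r1):
    o=np.zeros_like(m);o[r0:r1,c0:c1]=m[r0:r1,c0:c1];return o
def cost(R,p,obs):
    c=0
    for K,T,m,ig in obs:
        r=render(R,p,K,T)*ig; c+=1-np.minimum(r,m).sum()/np.maximum(r,m).sum()
    return c/len(obs)
import fit; fit.cost=cost
one=np.ones((400,640))
sT=CI["scene"]["camera_from_world"];dT=CI["side"]["camera_from_world"]
# scene rois; side split line between feet
yy,xx=np.mgrid[:400,:640]
mid=(xx-225)*3.5;mr=(yy-215)*3.5
up=(mr<300-0.35*(mid-80))
mb_s=sel(ms,348,388,199,259); mc_s=sel(ms,412,455,202,263)
mb_d=md*I*up; mc_d=md*I*~up
Z=62+12*np.cos(np.pi/6)
res={}
for nm,m1,m2,v0,fl in[("b",mb_s,mb_d,[555,170,17],False),("c",mc_s,mc_d,[515,305,17],True)]:
    for tag,obs in[("both",[(CI["scene"],sT,m1,one),(CI["side"],dT,m2,I)]),("scene",[(CI["scene"],sT,m1,one)]),("side",[(CI["side"],dT,m2,I)])]:
        r=fit.fit(np.array(v0,float),obs,rack=True,flip=fl,z=Z);print(nm,tag,r.x.round(1),round(r.fun,3))
        if tag=="both": res[nm]=r.x
for tag,obs in [("both",1),("scene",2),("side",3)]:
    O=[(CI["scene"],sT,D["scene_foot_a_mid_0"]*1.,one),(CI["side"],dT,D["side_foot_a_mid_1"]*1.,one)]
    O=O if obs==1 else [O[obs-2]]
    rs=[fit.fit(np.array([470,-212,y0],float),O,rack=False,z=42) for y0 in(100,-80,0,180)]
    r=min(rs,key=lambda r:r.fun);print("a",tag,r.x.round(1),round(r.fun,3))
    if obs==1: res["a"]=r.x
im=cv2.imread("pics/side0.png");im1=cv2.imread("pics/scene0.png")
for nm in "abc":
    R,p=pose(res[nm],rack=nm!="a",flip=nm=="c",z=42 if nm=="a" else Z)
    for i,c in((im,"side"),(im1,"scene")):
        m=(render(R,p,CI[c],CI[c]["camera_from_world"])>.5).astype(np.uint8)
        cv2.drawContours(i,cv2.findContours(m,0,1)[0],-1,(0,0,255),1)
out=np.vstack([cv2.resize(im[130:370,225:425],(500,600))]);o2=cv2.resize(im1[150:280,230:470],(720,390))
cv2.imwrite("pics/f_side.png",out);cv2.imwrite("pics/f_scene.png",o2)
E
python3 f1.py
```

```text
161 22 182 64
b both [559.9 167.1  16.3] 0.091
b scene [557.6 165.8  16.3] 0.111
b side [560.7 168.   16.2] 0.054
c both [520.5 302.2  16.6] 0.105
c scene [517.5 301.7  16.4] 0.142
c side [520.5 302.3  16.5] 0.051
a both [ 473.4 -237.4  -25. ] 0.092
a scene [ 472.2 -239.3  -24.3] 0.1
a side [ 474.6 -237.4  -23.3] 0.066
```

View pics/f_side.png

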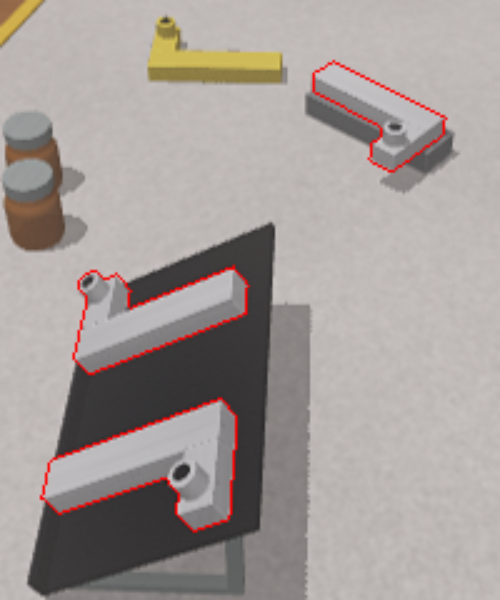

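View pics/f_scene.png

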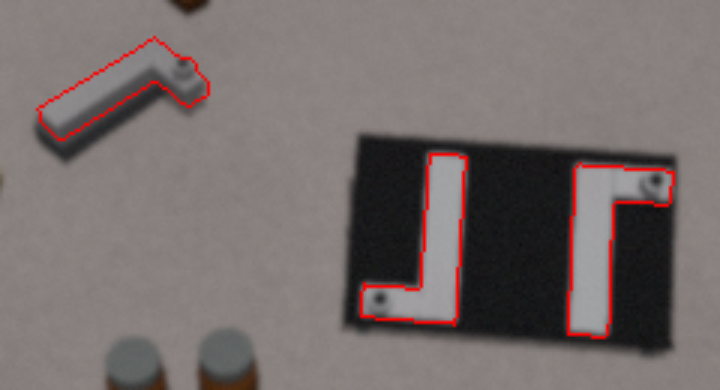

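The model fits agree with the two feet and the rack: the b–c spacing is about 140 mm and the rack yaw is about 16.4°. I'll pick b first. Next is a helper that turns a target pose into tool-frame deltas.

```bash
cat > plan.py <<'E'
import sys,numpy as np
from scipy.spatial.transform import Rotation as Ro
from workcell import env
def tool(yaw,tilt=0): # tool x yaw; tilt = x raised by tilt deg
    return Ro.from_euler("z",yaw,degrees=True)*Ro.from_euler("x",-90,degrees=True)*Ro.from_euler("z",-tilt,degrees=True)
def delta(tp,tr,s=None):
    s=s or env.state(); R=Ro.from_euler("xyz",s["ee_rot"],degrees=True)
    print("t",round(s["time_s"],2),"pos",s["ee_pos"].round(1),"F",s["force"].round(1),"w",round(s["gripper_width"],1),"q",s["qpos"].round(0))
    print("shift now-axes",R.inv().apply(np.array(tp)-s["ee_pos"]).round(1),"shift target-axes",tr.inv().apply(np.array(tp)-s["ee_pos"]).round(1),"rotvec",np.degrees((R.inv()*tr).as_rotvec()).round(2))
PB=np.array([560.5,167.8,72.4]);PC=np.array([520.5,302.3,72.4]);PSI=16.4
def rackgrasp(P,xs,h=0,zf=-9): # xs: along tool x (uphill) from leg centre, h standoff
    T=tool(PSI+180,30); up=T.apply([1,0,0]);n=T.apply([0,-1,0])
    return P+up*xs+n*(zf+h),T
E
python3 - <<'E'
from plan import *
p,T=rackgrasp(PB,-15,100); print(p); delta(p,T)
E
```

```text
[616.61063992 184.3142594  143.70831174]
t 0.45 pos [ 204.6 -537.3  213.9] F [-0.2  0.1  0.5] w 91.5 q [-70.  18.  90.   0.  72.  -1.]
shift now-axes [-641.8   70.2 -527.8] shift target-axes [-553.8 -238.7 -576. ] rotvec [ -1.16   4.35 -29.99]
```

```bash
python3 -m handwheel '[[1,[-29,2,-24],[0,0,0]],[1,[-29,2,-24],[0,0,0]],[1,[-29,2,-24],[0,0,0]],[1,[-29,2,-24],[0,0,0]],[1,[-29,2,-24],[0,0,0]],[1,[-29,2,-24],[0,0,0]],[1,[-29,2,-24],[0,0,0]],[1,[-29,2,-24],[0,0,0]],[1,[-29,2,-24],[0,0,0]],[1,[-29,2,-24],[0,0,0]]]' 20
python3 -m handwheel '[[1,[-29,2,-24],[0,0,0]],[1,[-29,2,-24],[0,0,0]],[1,[-29,2,-24],[0,0,0]],[1,[-29,2,-24],[0,0,0]],[1,[-29,2,-24],[0,0,0]],[1,[-29,2,-24],[0,0,0]],[1,[-29,2,-24],[0,0,0]],[1,[-29,2,-24],[0,0,0]],[1,[-29,2,-24],[0,0,0]],[1,[-29,2,-24],[0,0,0]]]'
python3 - <<'E'
from plan import *
p,T=rackgrasp(PB,-15,100); delta(p,T)
E
```

```text
time_s: 1.28
ee_pos: [390.8, -208.3, 194.2]
ee_rot: [-90.0, 0.0, -159.2]
force: [0.9, 0.4, 0.8]
gripper_width: 91.2
time_s: 2.12
ee_pos: [576.5, 119.5, 173.9]
ee_rot: [-90.0, 0.0, -159.1]
force: [-0.3, -0.7, 0.6]
gripper_width: 91.2
t 2.12 pos [576.5 119.5 173.9] F [-0.3 -0.7  0.6] w 91.2 q [11. 21. 91. -0. 67. 80.]
shift now-axes [-60.6  30.2 -46.3] shift target-axes [-64.3  -2.2 -50.9] rotvec [ -1.19   4.36 -30.  ]
```

```bash
python3 -m handwheel '[[0.7,[-20,0,-15.5],[0,0,0]],[0.7,[-20,0,-15.5],[0,0,0]],[0.7,[-20.6,0,-15.3],[0,0,0]],[0.7,[0,5,0],[-0.2,0.73,-5]],[0.7,[0,5,0],[-0.2,0.73,-5]],[0.7,[0,5,0],[-0.2,0.73,-5]],[0.7,[0,5,0],[-0.2,0.73,-5]],[0.7,[0,0,0],[-0.2,0.73,-5]],[0.7,[0,0,0],[-0.2,0.73,-5]],[0.7,[0,0,0],[0,0,0]]]'
cat > wr.py <<'E'
import sys
from fit import *
from plan import *
def wristpic(n):
    s=env.state();im=env.grab_frame("wrist");np.save(f"pics/{n}.npy",im)
    K=env.camera_info("wrist");T=wristT(s["ee_pos"],s["ee_rot"],K);return im[:,:,::-1].copy(),K,T
def overlay(im,R,p,K,T,col=(0,0,255)):
    m=(render(R,p,K,T)>.5).astype(np.uint8)
    cv2.drawContours(im,cv2.findContours(m,0,1)[0],-1,col,1)
E
python3 - <<'E'
from wr import *
p,T=rackgrasp(PB,-15,100); delta(p,T)
im,K,Tw=wristpic("w1")
R,_=pose([0,0,PSI],rack=True,flip=False,z=0)
overlay(im,R,PB,K,Tw);cv2.imwrite("pics/w1.png",im)
E
```

```text
time_s: 2.95
ee_pos: [614.8, 181.9, 149.5]
ee_rot: [-90.0, -30.4, -163.7]
force: [-0.9, -0.5, -1.2]
gripper_width: 64.0
t 2.95 pos [614.8 181.9 149.5] F [-0.9 -0.5 -1.2] w 64.0 q [ 16.  44.  60.  -0. 106.  89.]
shift now-axes [-5.1  3.8 -1.8] shift target-axes [-5.   3.8 -1.8] rotvec [ 0.05 -0.05  0.36]
```

View pics/w1.png

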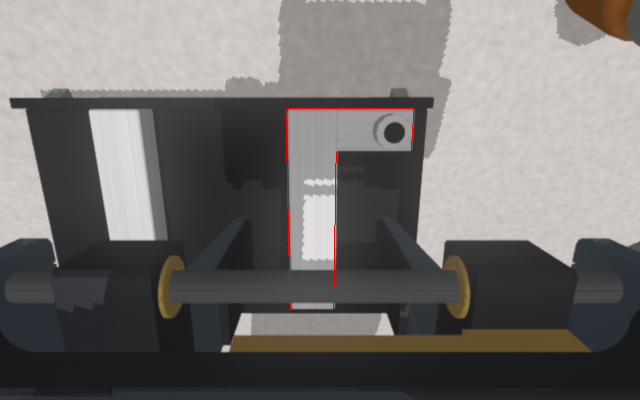

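The fitted outline matches the wrist image: leg edges at columns 290–337 and the lip end at row 108. Descending to grasp.

```bash
python3 -m handwheel '[[0.7,[-5,8,-2],[0,0,0.3]],[0.7,[0,14,0],[0,0,0]],[0.7,[0,14,0],[0,0,0]],[0.7,[0,14,0],[0,0,0]],[0.7,[0,14,0],[0,0,0]],[0.7,[0,14,0],[0,0,0]],[0.7,[0,10,0],[0,0,0]],[0.7,[0,8,0],[0,0,0]],[0.7,[0,8,0],[0,0,0]],[0.7,[0,0,0],[0,0,0]]]' 30
python3 - <<'E'
from wr import *
p,T=rackgrasp(PB,-15,0); delta(p,T)
E
```

```text
time_s: 3.83
ee_pos: [566.4, 170.0, 60.9]
ee_rot: [-90.0, -29.8, -163.6]
force: [-0.5, 0.2, -0.3]
gripper_width: 63.7
t 3.83 pos [566.4 170.   60.9] F [-0.5  0.2 -0.3] w 63.7 q [16. 43. 75. -0. 91. 89.]
shift now-axes [-3.8  2.1  0.4] shift target-axes [-3.8  2.1  0.4] rotvec [ 0.04 -0.02 -0.2 ]
```

```bash
python3 -m handwheel '[[0.7,[-4,2,0],[0,0,0]],[0.7,[0,0,0],[0,0,0]],[0.2,[0,0,0],[0,0,0]],[0.2,[0,0,0],[0,0,0]],[0.2,[0,0,0],[0,0,0]],[0.2,[0,0,0],[0,0,0]],[0.2,[0,0,0],[0,0,0]],[0.2,[0,0,0],[0,0,0]],[0.2,[0,0,0],[0,0,0]],[0.2,[0,0,0],[0,0,0]]]' 30
python3 - <<'E'
from wr import *
p,T=rackgrasp(PB,-15,0); delta(p,T)
E
```

```text
time_s: 4.67
ee_pos: [570.3, 170.6, 57.8]
ee_rot: [-90.0, -29.7, -163.6]
force: [2.1, -1.8, 1.6]
gripper_width: 35.8
t 4.67 pos [570.3 170.6  57.8] F [ 2.1 -1.8  1.6] w 35.8 q [16. 43. 75. -0. 91. 89.]
shift now-axes [ 1.1  1.4 -0.1] shift target-axes [ 1.1  1.4 -0.1] rotvec [-0.   -0.04 -0.31]
```

```bash
python3 -m handwheel '[[0.2,[0,-4,0],[0,0,0]],[0.2,[0,-8,0],[0,0,0]],[0.2,[0,-12,0],[0,0,0]],[0.2,[0,-15,0],[0,0,0]],[0.2,[0,-15,0],[0,0,0]],[0.2,[0,-15,0],[0,0,0]],[0.2,[0,-15,0],[0,0,0]],[0.2,[0,-15,0],[0,0,0]],[0.2,[0,-15,0],[0,0,0]],[0.2,[0,-10,0],[0,0,0]]]'
python3 - <<'E'
from wr import *
p=np.array([488.6,-244.5,58.4+50]);T=tool(155.8); delta(p,T)
im,K,Tw=wristpic("w2");cv2.imwrite("pics/w2.png",im)
E
```

```text
time_s: 5.5
ee_pos: [630.0, 189.0, 166.4]
ee_rot: [-90.1, -29.6, -163.6]
force: [-0.7, 0.1, -4.1]
gripper_width: 36.1
t 5.5 pos [630.  189.  166.4] F [-0.7  0.1 -4.1] w 36.1 q [ 16.  45.  56.  -0. 109.  89.]
shift now-axes [195.7 177.3 376.2] shift target-axes [-48.7  58.  453.4] rotvec [-10.41  39.66  28.36]
```

View pics/w2.png

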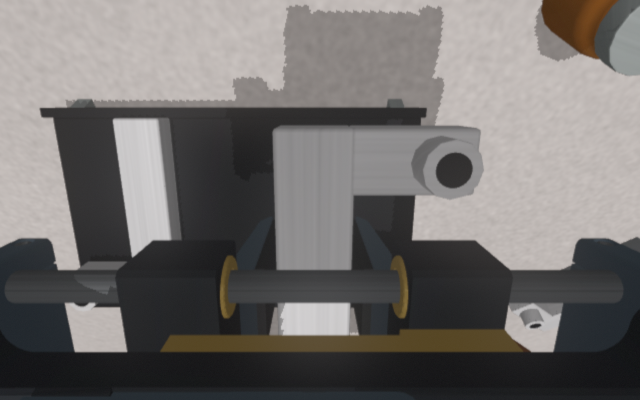

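```bash
python3 -m handwheel '[[0.2,[0,0,0],[-1.3,4.96,3.55]],[0.2,[0,0,0],[-1.3,4.96,3.55]],[0.2,[0,0,0],[-1.3,4.96,3.55]],[0.2,[0,0,0],[-1.3,4.96,3.55]],[0.2,[0,0,0],[-1.3,4.96,3.55]],[0.2,[0,0,0],[-1.3,4.96,3.55]],[0.2,[0,0,0],[-1.3,4.96,3.55]],[0.2,[0,0,0],[-1.3,4.96,3.55]],[0.2,[-4,0,20],[0,0,0]],[0.2,[-4,0,30],[0,0,0]]]'
python3 -m handwheel '[[0.2,[-4,2,37],[0,0,0]],[0.2,[-4,2,37],[0,0,0]],[0.2,[-4,2,37],[0,0,0]],[0.2,[-4,2,37],[0,0,0]],[0.2,[-4,2,37],[0,0,0]],[0.2,[-4,2,37],[0,0,0]],[0.2,[-4,2,37],[0,0,0]],[0.2,[-4,2,37],[0,0,0]],[0.2,[-4,2,37],[0,0,0]],[0.2,[-4,2,37],[0,0,0]]]'
python3 - <<'E'
from wr import *
p=np.array([488.6,-244.5,58.4+50]);T=tool(155.8); delta(p,T)
E
```

```text
time_s: 6.38
ee_pos: [614.3, 141.3, 165.2]
ee_rot: [-89.9, -0.1, 156.0]
force: [1.0, 0.0, -4.0]
gripper_width: 35.6
time_s: 7.22
ee_pos: [498.6, -215.3, 145.8]
ee_rot: [-89.9, -0.2, 155.8]
force: [-0.0, -1.2, -4.7]
gripper_width: 35.6
t 7.22 pos [ 498.6 -215.3  145.8] F [-0.  -1.2 -4.7] w 35.6 q [-25.  19. 100.  -0.  62.  90.]
shift now-axes [-2.9 37.4 30.7] shift target-axes [-2.8 37.4 30.7] rotvec [-0.08 -0.03  0.16]
```

```bash
python3 -m handwheel '[[0.2,[-1,0,10],[0,0,0]],[0.2,[-1,0,10],[0,0,0]],[0.2,[-1,0,10.5],[0,0,0]],[0.2,[0,8,0],[0,0,0]],[0.2,[0,8,0],[0,0,0]],[0.2,[0,8,0],[0,0,0]],[0.2,[0,8,0],[0,0,0]],[0.2,[0,5,0],[0,0,0]],[0.2,[0,0,0],[0,0,0.15]],[0.2,[0,0,0],[0,0,0]]]'
cat > look.py <<'E'
from wr import *
import sys
n=sys.argv[1]; A=[474,-237.8,-24.2]
def heldpose(s,off=(16,-7.6,0),flip=False):
    Rt=Ro.from_euler("xyz",s["ee_rot"],degrees=True)
    F=np.array([[1,0,0],[0,0,-1],[0,1,0]],float) # columns: foot axes in tool: xf=x, yf=z, zf=-y
    if flip: F=F@np.diag([-1,-1,1])
    return Rt.as_matrix()@F, s["ee_pos"]+Rt.apply(off)
if __name__=="__main__":
    s=env.state();H=heldpose(s);RA,pA=pose(A,rack=False,z=42)
    print("held centre in a frame",(RA.T@(H[1]-pA)).round(1))
    im,K,T=wristpic(n+"w");views=[(im,K,T,"w")]
    for c in("side","scene"): views.append((env.grab_frame(c)[:,:,::-1].copy(),CI[c],CI[c]["camera_from_world"],c))
    for im,K,T,c in views:
        raw=im.copy();cv2.imwrite(f"pics/{n}_{c}_raw.png",raw)
        overlay(im,RA,pA,K,T);overlay(im,*H,K,T,(0,255,0))
        if c=="side": im=cv2.resize(im[110:230,310:450],None,fx=5,fy=5)
        if c=="scene": im=cv2.resize(im[130:230,210:330],None,fx=5,fy=5)
        cv2.imwrite(f"pics/{n}_{c}.png",im)
E
python3 look.py p1; python3 - <<'E'
from wr import *
p=np.array([488.6,-244.5,58.4]);T=tool(155.8); delta(p,T)
E
```

```text
time_s: 8.05
ee_pos: [490.5, -243.0, 108.7]
ee_rot: [-89.9, 0.1, 155.8]
force: [1.0, 0.2, -4.4]
gripper_width: 35.6
held centre in a frame [ 1.2  2.  74.3]
t 8.2 pos [ 491.  -243.7  109.7] F [-0.1 -0.8 -4.4] w 35.8 q [-28.  21. 102.  -0.  57.  87.]
shift now-axes [ 2.  51.3  1.7] shift target-axes [ 1.9 51.3  1.8] rotvec [-0.12 -0.01 -0.19]
```

View pics/p1_side.png

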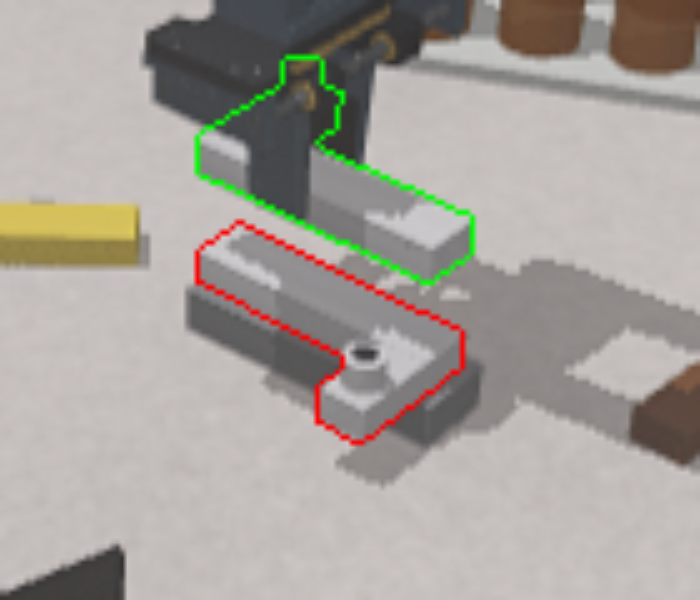

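View pics/p1_w.png

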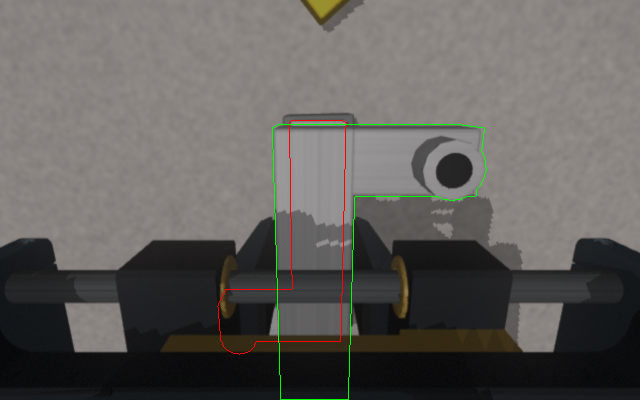

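View pics/p1_scene.png

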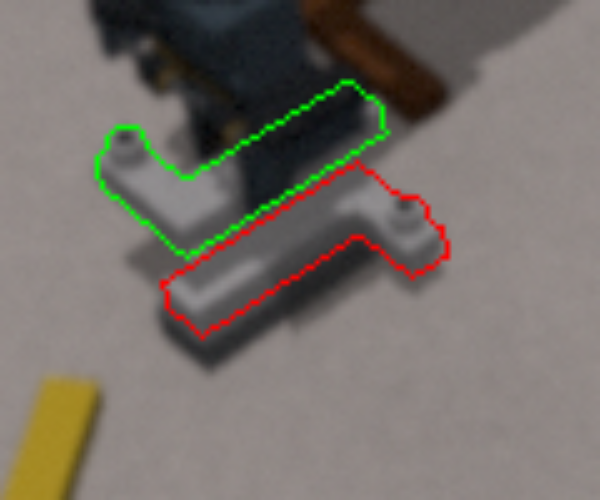

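```bash
python3 -m handwheel '[[0.2,[1,5,1],[0,0,0]],[0.2,[1,6,1],[0,0,0]],[0.2,[0,6,0],[0,0,0]],[0.2,[0,6,0],[0,0,0]],[0.2,[0,6,0],[0,0,0]],[0.2,[0,5,0],[0,0,0]],[0.2,[0,4,0],[0,0,0]],[0.2,[0,4,0],[0,0,0]],[0.2,[0,2,0],[0,0,0]],[0.2,[0,0,0],[0,0,0]]]'
python3 - <<'E'
from look import *
s=env.state();H=heldpose(s);RA,pA=pose(A,rack=False,z=42);print("held in a",(RA.T@(H[1]-pA)).round(1))
p=np.array([488.6,-244.5,58.4]);T=tool(155.8); delta(p,T)
E
```

```text
time_s: 9.03
ee_pos: [487.8, -244.6, 64.7]
ee_rot: [-89.9, 0.1, 155.8]
force: [0.1, 0.2, -4.7]
gripper_width: 35.5Traceback (most recent call last):
  File "<stdin>", line 1, in <module>
  File "look.py", line 3, in <module>
    n=sys.argv[1]; A=[474,-237.8,-24.2]
      ~~~~~~~~^^^
IndexError: list index out of range
```

```bash
sed -i 's/^n=sys.argv\[1\];/n=(sys.argv+["x"])[1];/' look.py; python3 -m handwheel '[[0.2,[0,1,0],[0,0,0]],[0.2,[0,1,0],[0,0,0]],[0.2,[0,1,0],[0,0,0]],[0.2,[0,0.7,0],[0,0,0]],[0.2,[0,0.6,0],[0,0,0]],[0.2,[0,0.6,0],[0,0,0]],[0.2,[0,0.5,0],[0,0,0]],[0.2,[0,0.5,0],[0,0,0]],[0.2,[0,0,0],[0,0,0]],[0.2,[0,0,0],[0,0,0]]]'

```

```text
time_s: 9.87
ee_pos: [488.0, -244.8, 59.3]
ee_rot: [-89.9, 0.1, 155.8]
force: [0.4, -0.4, -4.9]
gripper_width: 36.0
```

```bash
python3 -m handwheel '[[0.2,[0,0.5,0],[0,0,0]],[0.2,[0,0.5,0],[0,0,0]],[0.2,[0,0.5,0],[0,0,0]],[0.2,[0,0,0],[0,0,0]],[0.2,[0,0,0],[0,0,0]],[0.2,[0,0,0],[0,0,0]],[0.2,[0,0,0],[0,0,0]],[0.2,[0,0,0],[0,0,0]],[0.2,[0,0,0],[0,0,0]],[0.2,[0,0,0],[0,0,0]]]'

```

```text
time_s: 10.7
ee_pos: [488.1, -244.8, 58.8]
ee_rot: [-89.9, 0.2, 155.8]
force: [-3.1, 1.0, 5.2]
gripper_width: 36.1
```

Contact is made: vertical force went from −4.9 to +5.2 N. Releasing.

```bash
python3 -m handwheel '[[0.2,[0,-0.4,0],[0,0,0]],[0.4,[0,0,0],[0,0,0]],[0.45,[0,0,0],[0,0,0]],[0.5,[0,0,0],[0,0,0]],[0.6,[0,0,0],[0,0,0]],[0.6,[0,0,0],[0,0,0]],[0.6,[0,0,0],[0,0,0]],[0.6,[0,-2,0],[0,0,0]],[0.6,[0,-4,0],[0,0,0]],[0.6,[0,-6,0],[0,0,0]]]'
python3 -m handwheel '[[0.6,[0,-10,0],[0,0,0]],[0.6,[0,-12,0],[0,0,0]],[0.6,[0,-12,0],[0,0,0]],[0.6,[0,-12,0],[0,0,0]],[0.6,[0,-12,0],[0,0,0]],[0.6,[0,-12,0],[0,0,0]],[0.6,[0,-10,0],[0,0,0]],[0.6,[0,-10,0],[0,0,0]],[0.6,[0,0,0],[0,0,0]],[0.6,[0,0,0],[0,0,0]]]'
cat > look2.py <<'E'
from look import *
n=sys.argv[1]
L=[(A,42)]+[([A[0],A[1],A[2]+180*k],42+24*k) for k in range(1,int(sys.argv[2])+1)]
im,K,T=wristpic(n+"w");V=[(im,K,T,"w")]
for c in("side","scene"): V.append((env.grab_frame(c)[:,:,::-1].copy(),CI[c],CI[c]["camera_from_world"],c))
for im,K,T,c in V:
    cv2.imwrite(f"pics/{n}_{c}_raw.png",im)
    for (v,z),col in zip(L,[(0,0,255),(0,255,0),(255,0,0)]): overlay(im,*pose(v,rack=False,z=z),K,T,col)
    if c=="side": im=cv2.resize(im[110:230,310:450],None,fx=5,fy=5)
    if c=="scene": im=cv2.resize(im[130:230,210:330],None,fx=5,fy=5)
    cv2.imwrite(f"pics/{n}_{c}.png",im)
E
python3 look2.py r1 1
```

```text
time_s: 11.53
ee_pos: [487.7, -244.6, 70.3]
ee_rot: [-89.9, 0.1, 155.8]
force: [0.2, -0.4, 0.0]
gripper_width: 54.7
time_s: 12.37
ee_pos: [488.1, -244.6, 160.9]
ee_rot: [-89.9, 0.2, 155.8]
force: [-0.0, 0.1, 0.8]
gripper_width: 54.7
```

View pics/r1_side.png

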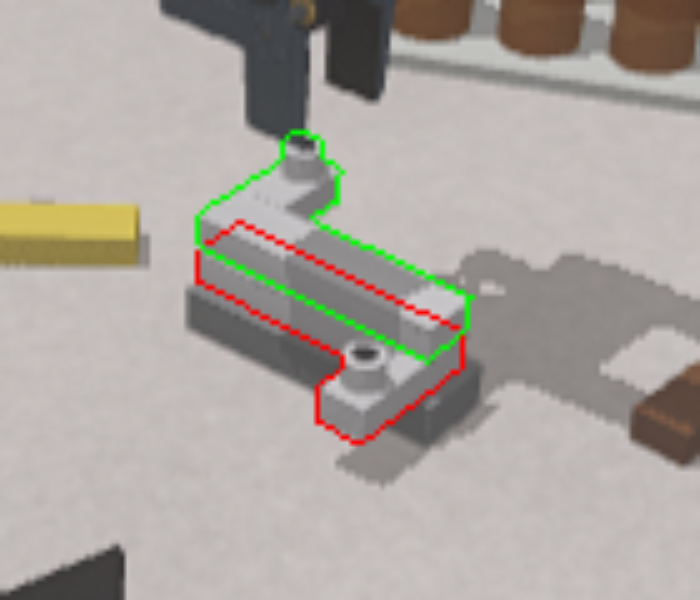

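View pics/r1_w.png

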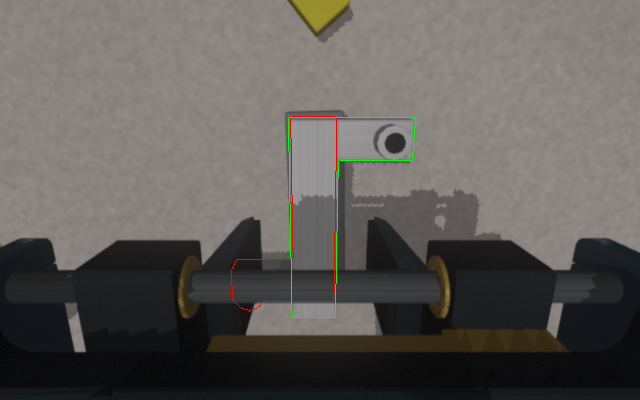

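Foot b rests where it was modelled: the overlay matches in the side and wrist views. Now foot c.

```bash
python3 - <<'E'
from plan import *
p,T=rackgrasp(PC,15,100); print(p); delta(p,T)
E
```

```text
[551.68693176 311.47881317 158.70831174]
t 12.52 pos [ 487.4 -244.3  159.5] F [ 0.3  0.8 -0.4] w 54.6 q [-28.  18.  98.  -0.  64.  87.]
shift now-axes [ 1.694e+02 -3.000e-01 -5.332e+02] shift target-axes [-189.7 -108.6 -515. ] rotvec [ 10.52 -39.71 -28.72]
```

```bash
python3 -m handwheel '[[0.7,[11.3,-3,-35.5],[0,0,0]],[0.7,[11.3,-3,-35.5],[0,0,0]],[0.7,[11.3,-3,-35.5],[0,0,0]],[0.7,[11.3,-3,-35.5],[0,0,0]],[0.7,[11.3,0,-35.5],[0,0,0]],[0.7,[11.3,0,-35.5],[0,0,0]],[0.7,[11.3,0,-35.5],[0,0,0]],[0.7,[11.3,0,-35.5],[0,0,0]],[0.7,[11.3,0,-35.5],[0,0,0]],[0.7,[11.3,0,-35.5],[0,0,0]]]'
python3 -m handwheel '[[0.7,[11.3,0,-35.5],[0,0,0]],[0.7,[11.3,0,-35.5],[0,0,0]],[0.7,[11.3,0,-35.5],[0,0,0]],[0.7,[11.3,3,-35.5],[0,0,0]],[0.7,[11.3,3,-35.5],[0,0,0]],[0.7,[0,3,0],[1.3,-4.96,-3.59]],[0.7,[0,3,0],[1.3,-4.96,-3.59]],[0.7,[0,0,0],[1.3,-4.96,-3.59]],[0.7,[0,0,0],[1.3,-4.96,-3.59]],[0.7,[0,0,0],[1.3,-4.96,-3.59]]]'
python3 -m handwheel '[[0.7,[0,0,0],[1.3,-4.96,-3.59]],[0.7,[0,0,0],[1.3,-4.96,-3.59]],[0.7,[0,0,0],[1.3,-4.96,-3.59]],[0.7,[0,0,0],[0,0,0]],[0.7,[0,0,0],[0,0,0]],[0.7,[0,0,0],[0,0,0]],[0.7,[0,0,0],[0,0,0]],[0.7,[0,0,0],[0,0,0]],[0.7,[0,0,0],[0,0,0]],[0.7,[0,0,0],[0,0,0]]]'
python3 - <<'E'
from wr import *
p,T=rackgrasp(PC,15,100); delta(p,T)
im,K,Tw=wristpic("w3")
R,_=pose([0,0,PSI],rack=True,flip=True,z=0)
overlay(im,R,PC,K,Tw);cv2.imwrite("pics/w3.png",im)
E
```

```text
time_s: 13.35
ee_pos: [529.9, 127.4, 170.5]
ee_rot: [-89.8, 0.1, 155.8]
force: [1.2, 0.3, -0.2]
gripper_width: 63.9
time_s: 14.18
ee_pos: [551.5, 310.4, 158.0]
ee_rot: [-87.3, -19.0, -179.4]
force: [0.2, 0.4, -0.0]
gripper_width: 63.9
time_s: 15.02
ee_pos: [551.4, 310.6, 159.6]
ee_rot: [-90.0, -29.8, -163.7]
force: [-0.2, 0.4, -0.1]
gripper_width: 63.8
t 15.02 pos [551.4 310.6 159.6] F [-0.2  0.4 -0.1] w 63.8 q [ 26.  42.  62.   5. 105. 100.]
shift now-axes [-0.9  0.5 -0.8] shift target-axes [-0.9  0.5 -0.8] rotvec [ 0.07 -0.05 -0.17]
```

View pics/w3.png

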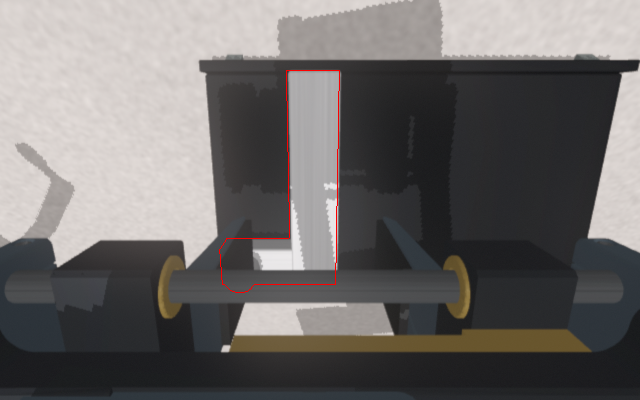

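```bash
python3 -m handwheel '[[0.7,[-0.9,8,-0.8],[0,0,0]],[0.7,[0,14,0],[0,0,0]],[0.7,[0,14,0],[0,0,0]],[0.7,[0,14,0],[0,0,0]],[0.7,[0,14,0],[0,0,0]],[0.7,[0,12,0],[0,0,0]],[0.7,[0,10,0],[0,0,0]],[0.7,[0,7,0],[0,0,0]],[0.7,[0,6.5,0],[0,0,0]],[0.7,[0,0,0],[0,0,0]]]' 30
python3 - <<'E'
from wr import *
p,T=rackgrasp(PC,15,0); delta(p,T)
E
```

```text
time_s: 15.9
ee_pos: [503.6, 297.4, 71.1]
ee_rot: [-90.0, -30.0, -163.6]
force: [-0.0, 0.6, 0.2]
gripper_width: 63.6
t 15.9 pos [503.6 297.4  71.1] F [-0.   0.6  0.2] w 63.6 q [27. 42. 77.  5. 91. 99.]
shift now-axes [ 0.4 -0.9  0.1] shift target-axes [ 0.4 -0.9  0.1] rotvec [ 0.03 -0.04  0.02]
```

```bash
python3 -m handwheel '[[0.7,[0,0,0],[0,0,0]],[0.2,[0,0,0],[0,0,0]],[0.2,[0,0,0],[0,0,0]],[0.2,[0,0,0],[0,0,0]],[0.2,[0,0,0],[0,0,0]],[0.2,[0,0,0],[0,0,0]],[0.2,[0,0,0],[0,0,0]],[0.2,[0,0,0],[0,0,0]],[0.2,[0,0,0],[0,0,0]],[0.2,[0,0,0],[0,0,0]]]' 30
python3 - <<'E'
from wr import *
p,T=rackgrasp(PC,15,0); delta(p,T)
E
```

```text
time_s: 16.73
ee_pos: [504.8, 297.4, 72.4]
ee_rot: [-90.0, -29.9, -163.7]
force: [0.7, -1.3, 1.6]
gripper_width: 35.9
t 16.73 pos [504.8 297.4  72.4] F [ 0.7 -1.3  1.6] w 35.9 q [27. 42. 77.  5. 91. 99.]
shift now-axes [ 0.8  0.7 -0.3] shift target-axes [ 0.8  0.7 -0.3] rotvec [ 0.02 -0.05 -0.13]
```

```bash
python3 -m handwheel '[[0.2,[0,-4,0],[0,0,0]],[0.2,[0,-8,0],[0,0,0]],[0.2,[0,-12,0],[0,0,0]],[0.2,[0,-15,0],[0,0,0]],[0.2,[0,-15,0],[0,0,0]],[0.2,[0,-15,0],[0,0,0]],[0.2,[0,-15,0],[0,0,0]],[0.2,[0,-15,0],[0,0,0]],[0.2,[0,-15,0],[0,0,0]],[0.2,[0,-10,0],[0,0,0]]]'
```

```text
time_s: 17.57
ee_pos: [564.9, 315.9, 180.6]
ee_rot: [-90.1, -29.8, -163.6]
force: [0.4, -0.4, -1.9]
gripper_width: 35.7
```

```bash
python3 - <<'E'
from wr import *
p=np.array([461.1,-232,81.5+60]);T=tool(155.8); delta(p,T)
im,K,Tw=wristpic("w4");
from look import heldpose
overlay(im,*heldpose(env.state(),(-14.2,-8.5,0),True),K,Tw);cv2.imwrite("pics/w4.png",im)
E
```

```text
t 17.57 pos [564.9 315.9 180.6] F [ 0.4 -0.4 -1.9] w 35.7 q [ 26.  43.  57.   5. 109. 100.]
shift now-axes [201.2 159.3 496.6] shift target-axes [-130.    39.1  542.3] rotvec [-10.44  39.64  28.54]
```

View pics/w4.png

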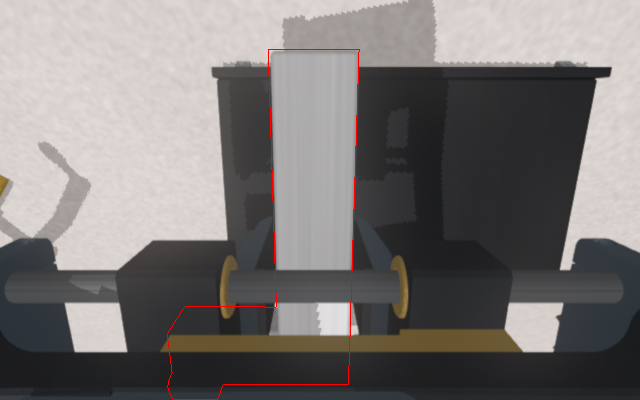

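```bash
python3 -m handwheel '[[0.2,[0,0,0],[-1.3,4.96,3.57]],[0.2,[0,0,0],[-1.3,4.96,3.57]],[0.2,[0,0,0],[-1.3,4.96,3.57]],[0.2,[0,0,0],[-1.3,4.96,3.57]],[0.2,[0,0,0],[-1.3,4.96,3.57]],[0.2,[0,0,0],[-1.3,4.96,3.57]],[0.2,[0,0,0],[-1.3,4.96,3.57]],[0.2,[0,0,0],[-1.3,4.96,3.57]],[0.2,[-4,0,20],[0,0,0]],[0.2,[-8,0,34],[0,0,0]]]'
python3 -m handwheel '[[0.2,[-8.5,1,35],[0,0,0]],[0.2,[-8.5,1,35],[0,0,0]],[0.2,[-8.5,1,35],[0,0,0]],[0.2,[-8.5,1,35],[0,0,0]],[0.2,[-8.5,1,35],[0,0,0]],[0.2,[-8.5,1,35],[0,0,0]],[0.2,[-8.5,1,35],[0,0,0]],[0.2,[-8.5,1,35],[0,0,0]],[0.2,[-8.5,1,35],[0,0,0]],[0.2,[-8.5,1,35],[0,0,0]]]'
python3 - <<'E'
from wr import *
p=np.array([461.1,-232,81.5+50]);T=tool(155.8); delta(p,T)
E
```

```text
time_s: 18.45
ee_pos: [551.2, 263.3, 179.4]
ee_rot: [-89.9, -0.1, 156.0]
force: [0.8, -1.2, -3.5]
gripper_width: 35.8
time_s: 19.28
ee_pos: [485.2, -94.2, 170.5]
ee_rot: [-89.9, -0.1, 155.8]
force: [0.5, -0.1, -2.5]
gripper_width: 36.1
t 19.28 pos [485.2 -94.2 170.5] F [ 0.5 -0.1 -2.5] w 36.1 q [-12.  13. 104.  -0.  63. 102.]
shift now-axes [-34.6  39.3 135.5] shift target-axes [-34.5  39.  135.6] rotvec [-0.14 -0.02  0.1 ]
```

```bash
python3 -m handwheel '[[0.2,[-8,0,32],[0,0,0]],[0.2,[-8,0,32],[0,0,0]],[0.2,[-8,0,30],[0,0,0]],[0.2,[-6,0,25],[0,0,0]],[0.2,[-4,0,16],[0,0,0]],[0.2,[0,8,0],[0,0,0]],[0.2,[0,10,0],[0,0,0]],[0.2,[0,10,0],[0,0,0]],[0.2,[0,10,0],[0,0,0]],[0.2,[0,0,0],[0,0,0]]]'
python3 - <<'E'
from look import *
p=np.array([461.1,-232,81.5]);T=tool(155.8); delta(p,T)
s=env.state();H=heldpose(s,(-14.2,-8.5,0),True)
V=[]
for c in("side","scene"):
    im=env.grab_frame(c)[:,:,::-1].copy();K=CI[c];Tc=K["camera_from_world"]
    for v,z,col in((A,42,(0,0,255)),([A[0],A[1],A[2]+180],66,(0,255,255))): overlay(im,*pose(v,rack=False,z=z),K,Tc,col)
    overlay(im,*H,K,Tc,(0,255,0))
    im=cv2.resize(im[90:220,310:440] if c=="side" else im[110:240,205:335],(400,400));V.append(im)
cv2.imwrite("pics/p2.png",np.hstack(V))
E
```

```text
time_s: 20.12
ee_pos: [460.4, -228.3, 130.2]
ee_rot: [-89.9, -0.4, 155.9]
force: [-0.2, 1.1, -3.2]
gripper_width: 35.9
t 20.12 pos [ 460.4 -228.3  130.2] F [-0.2  1.1 -3.2] w 35.9 q [-28.  17. 105.  -0.  59.  87.]
shift now-axes [-2.5 48.7  3. ] shift target-axes [-2.2 48.7  3.1] rotvec [-0.13  0.05  0.37]
```

View pics/p2.png

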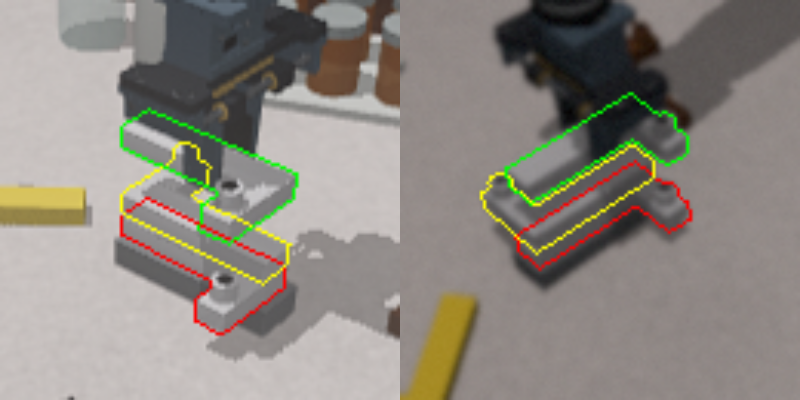

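```bash
python3 -m handwheel '[[0.2,[-1,4,1],[0,0,0.3]],[0.2,[-1,6,2],[0,0,0]],[0.2,[0,6,0],[0,0,0]],[0.2,[0,6,0],[0,0,0]],[0.2,[0,6,0],[0,0,0]],[0.2,[0,5,0],[0,0,0]],[0.2,[0,4,0],[0,0,0]],[0.2,[0,3,0],[0,0,0]],[0.2,[0,2,0],[0,0,0]],[0.2,[0,0,0],[0,0,0]]]'
python3 - <<'E'
from look import *
p=np.array([461.1,-232,81.5]);T=tool(155.8); delta(p,T)
E
```

```text
time_s: 21.05
ee_pos: [462.6, -234.0, 90.7]
ee_rot: [-89.8, 0.2, 155.8]
force: [-0.1, 0.1, -2.2]
gripper_width: 35.8
t 21.05 pos [ 462.6 -234.    90.7] F [-0.1  0.1 -2.2] w 35.8 q [-28.  20. 107.  -0.  53.  86.]
shift now-axes [ 2.2  9.2 -1.2] shift target-axes [ 2.1  9.2 -1.2] rotvec [-0.17 -0.03 -0.24]
```

```bash
python3 -m handwheel '[[0.2,[1,1,-0.5],[0,0,0]],[0.2,[0,1,0],[0,0,0]],[0.2,[0,1,0],[0,0,0]],[0.2,[0,1,0],[0,0,0]],[0.2,[0,1,0],[0,0,0]],[0.2,[0,1,0],[0,0,0]],[0.2,[0,0.8,0],[0,0,0]],[0.2,[0,0.7,0],[0,0,0]],[0.2,[0,0,0],[0,0,0]],[0.2,[0,0,0],[0,0,0]]]'
python3 - <<'E'
from look import *
p=np.array([461.1,-232,81.5]);T=tool(155.8); delta(p,T)
E
```

```text
time_s: 21.88
ee_pos: [462.0, -233.2, 83.6]
ee_rot: [-89.8, 0.3, 155.8]
force: [-0.2, 0.0, -2.0]
gripper_width: 35.9
t 21.88 pos [ 462.  -233.2   83.6] F [-0.2  0.  -2. ] w 35.9 q [-28.  20. 108.  -0.  52.  86.]
shift now-axes [ 1.4  2.1 -0.7] shift target-axes [ 1.4  2.1 -0.7] rotvec [-0.17 -0.03 -0.28]
```

```bash
python3 -m handwheel '[[0.2,[0.5,0.5,-0.4],[0,0,-0.2]],[0.2,[0.5,0.5,-0.3],[0,0,0]],[0.2,[0,0.4,0],[0,0,0]],[0.2,[0,0.3,0],[0,0,0]],[0.2,[0,0,0],[0,0,0]],[0.2,[0,0,0],[0,0,0]],[0.2,[0,0,0],[0,0,0]],[0.2,[0,0,0],[0,0,0]],[0.2,[0,0,0],[0,0,0]],[0.2,[0,0,0],[0,0,0]]]'
```

```text
time_s: 22.72
ee_pos: [461.4, -232.2, 82.0]
ee_rot: [-89.8, 0.1, 155.8]
force: [0.1, 0.8, -1.6]
gripper_width: 35.9
```

```bash
python3 -m handwheel '[[0.2,[0,0.4,0],[0,0,0]],[0.2,[0,0.4,0],[0,0,0]],[0.2,[0,0.3,0],[0,0,0]],[0.2,[0,0,0],[0,0,0]],[0.2,[0,0,0],[0,0,0]],[0.2,[0,0,0],[0,0,0]],[0.2,[0,0,0],[0,0,0]],[0.2,[0,0,0],[0,0,0]],[0.2,[0,0,0],[0,0,0]],[0.2,[0,0,0],[0,0,0]]]'
```

```text
time_s: 23.55
ee_pos: [461.5, -232.2, 81.9]
ee_rot: [-89.8, 0.1, 155.8]
force: [-2.6, 2.4, 7.1]
gripper_width: 35.6
```

Contact is made again, with vertical force at +7.1 N. Releasing and backing off.

```bash
python3 -m handwheel '[[0.2,[0,-0.4,0],[0,0,0]],[0.4,[0,0,0],[0,0,0]],[0.45,[0,0,0],[0,0,0]],[0.5,[0,0,0],[0,0,0]],[0.6,[0,0,0],[0,0,0]],[0.6,[0,0,0],[0,0,0]],[0.6,[0,0,0],[0,0,0]],[0.6,[0,-2,0],[0,0,0]],[0.6,[0,-4,0],[0,0,0]],[0.6,[0,-6,0],[0,0,0]]]'
python3 -m handwheel '[[0.6,[0,-10,0],[0,0,0]],[0.6,[0,-12,0],[0,0,0]],[0.6,[0,-12,0],[0,0,0]],[0.6,[0,-12,0],[0,0,0]],[0.6,[0,-12,0],[0,0,0]],[0.6,[0,-12,0],[0,0,0]],[0.6,[0,-12,0],[0,0,0]],[0.6,[0,-12,0],[0,0,0]],[0.6,[0,-6,0],[0,0,0]],[0.6,[0,0,0],[0,0,0]]]'
python3 look2.py r2 2; python3 - <<'E'
import cv2
a,b=[cv2.resize(cv2.imread(f"pics/r2_{c}.png"),(400,400)) for c in("side","scene")]
cv2.imwrite("pics/r2.png",cv2.hconcat([a,b]))
E
```

```text
time_s: 24.38
ee_pos: [461.2, -232.0, 93.3]
ee_rot: [-89.8, 0.0, 155.8]
force: [-0.6, 0.1, -0.1]
gripper_width: 54.7
time_s: 25.22
ee_pos: [462.4, -232.3, 195.4]
ee_rot: [-89.8, 0.3, 155.8]
force: [0.0, 0.4, -0.5]
gripper_width: 54.5
```

View pics/r2.png

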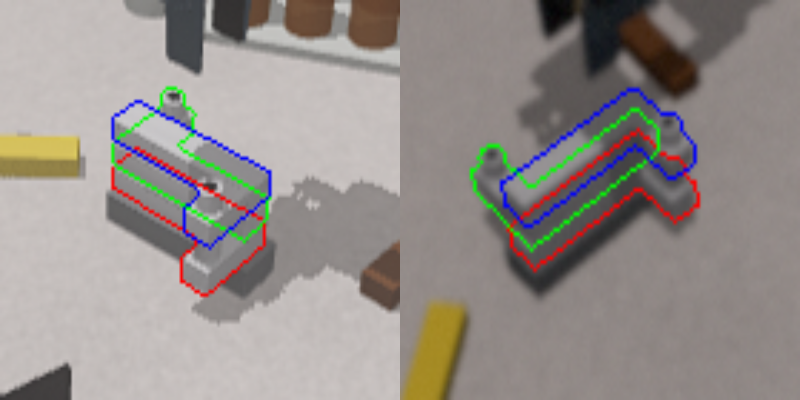

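View pics/r2_w.png

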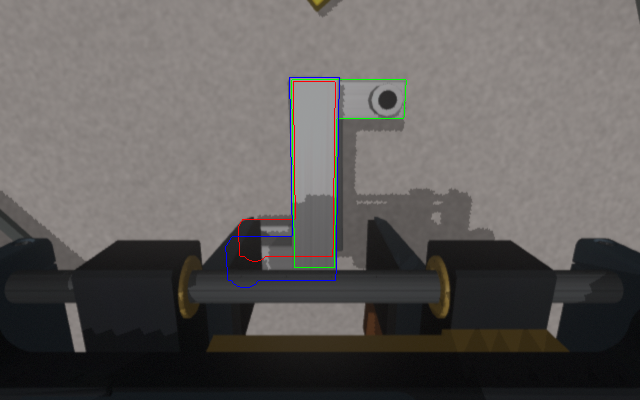

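All three feet match the predicted pile outlines within about 1–2 px in the side, scene and wrist views. The top leg in the wrist view spans columns 290–339. The gripper is clear, so I'm handing in.

```bash
python3 -c "
from workcell import env
print(env.job_done())"
```

```text
the job is handed in; nothing more can be done
None
```

Both rack feet are now piled on the bottom foot, and I handed the job in after about 25 s of the 64 s allowed. No verdict is reported back, so success rests on my own checks.

- **What I did:** I located all three feet by fitting their known shape to the side and scene pictures. Foot b went on first, turned half a turn from the bottom foot, then foot c on top of it, turned half a turn again. I lowered each one until the wrist force showed contact (about 9–10 N of change), opened the fingers and backed off straight up.
- **Last checks:**
  - The outlines of a level, aligned three-foot pile matched the side, scene and wrist pictures to about 1–2 pixels (a few mm).
  - The gripper read no force after letting go and was about 85 mm above the pile.
  - The arm never came near the jars, but I did not measure them again at the end.
- **Disagreements:**
  - The scene and side fits differed by 2–3 mm and about 1° for each foot, well within the 14 mm and 0.14 rad limits.
  - While holding foot c, the wrist force read 2–3.5 N rather than 4–5 N as with foot b. I put this down to sensor drift.

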